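# Load the fuse tester and start it

### The arm

A 6-joint arm with a two-finger parallel gripper is mounted at the origin on the work surface. World frame = base frame: x ahead of the robot, y to its left, z up, the work surface at z = 0. Lengths are in mm, angles in degrees, forces in N, time in s.
With the tool pointing down it reaches from about 350 to 850 mm from the base axis. Payload 8.1 kg.
Tool frame: the origin (TCP) lies where the fingers leave the gripper's body, on its centre line; the fingertips stand 73 mm ahead of it and the grasp point (between the pads) lies 54 mm ahead of it; z points along the fingers, y is the line along which they close (so a half turn about z gives the same grasp; the last joint's range is limited). The gripper opens to 85 mm and grips with 20 to 120 N. Pads are 22 mm wide; open, the fingers measure 114 mm over their backs; the gripper's body (76 mm by 85 mm) begins 54 mm behind the grasp point. The pads swing forward as they close: fully open they stand 13 mm farther back than shut.
Start: joints at [65.581, 7.471, 85.268, -0, 87.261, -4.893], TCP at [200.524, 565.505, 303.892] pointing down, gripper open.
Joint ranges: [-169.43, 169.43], [-51.17, 129.36], [1.28, 143.12], [-76.62, 256.62], [0, 156.53], [-152.29, 152.29]. Speed limits (degrees/s): [136.94, 136.94, 159.86, 180, 180, 180].

### API

Orientations are given as [roll, pitch, yaw] about the fixed x, y, z axes, in that order (R = Rz(yaw) Ry(pitch) Rx(roll)).
In Python, from bench import sense, optics, r gives the robot as it stands.
- The arm moves only by the tool servo_tool, never from a script. Its argument "plan" is a list that holds one entry, the list of rows, each a list of 5 numbers: the shift along the world's x, y, z in m, then the turn about the world's z in degrees, then the finger opening in m, from 0 to 0.0854. A call has 1 to 10 rows; each row shifts and turns the commanded pose from where the row before left it; what a row does not reach is not made up. A row lasts 1/10 s, in which the tool goes at most 50 mm and 8.59 degrees, less where a joint would pass 70% of its speed; a pose out of reach is approached as far as the arm can. A call is refused whole if a number of a shift passes 0.05 or a number of a turn 8.59, either way. A call with a gripper value outside its range is refused whole. The fingers move at their own pace and stop on an object; "force" is the grip in N (left out, the last holds). Time passes only in rows, so rows that do not move let the fingers close. It gives the time, the measured TCP pose, the force, the opening and the grip force at its end, in the units of the state.
- sense(): the state, without advancing time (a new reading comes with each control period).
- optics.snapshot(name): name is "scene" or "top" or "wrist"; returns a dict with "frame" (400x640x3 uint8, blue, green, red), "fx", "fy", "cx", "cy" (pixels), "cam_to_world" (4x4, takes a point from camera to world coordinates). Camera axes: x right, y down, z forward; pixel columns grow to the right and rows downward; lengths in mm; the calibration is good to about 2 mm. A picture is of the moment at which its call begins. There is no depth.
- r.hand_in(): hands the job in; it is judged then, once.
The state is a dict: "time": time; "joint_pos": joint angles; "qd": joint speeds; "joint_efforts": joint torques, N m; "tool_pos": TCP position; "tcp_rot": TCP orientation; "ft_force": force on the tool from outside, world axes, zero at the start; "wrist_torque": the same for the moment, N m; "finger_gap": finger opening in mm; "grip_force": force on a finger pad.
Only numpy, scipy, OpenCV 4.12 (cv2) and the standard library are available. Lean on these libraries where they do the work, as an engineer would, in place of code of your own. Each camera call takes 0.05 s, during which the arm holds its last target. There are 200 camera calls.

### The job

Start a run of the fuse tester: swing its clear guard fully open by the handle, tip the spring flap over the bed back past its snap point so that it springs open, and lay every short fuse from the bench flat in a bay of its own. Then tip the flap back over so that it snaps shut on the fuses, and swing the guard fully closed again, and press the start button. Leave the long fuse and the tape roll where they lie.

Things in the scene. Friction and masses are not known exactly. Their poses are not given: they have to be found in the camera images.
- tester: fixed grey fuse tester, axes: x away from the robot. Base 40 mm high, x -90..+210 mm, y -165..+130 mm about its origin (at bench level under the bed's middle); white head at x +145..205 mm, top 110 mm above bench. Bed on the base (floor 40 mm above bench): three bays in a row along y, each 38 (x) x 50 (y) mm inside, walls 8 mm high, 4 mm thick. Fuses lie lengthwise along y
- bay0 (a point): middle of the floor of the left (+y) bay, 54.5 mm from the middle bay; axes as the tester's
- bay1 (a point): middle of the floor of the middle bay; axes as the tester's
- bay2 (a point): middle of the floor of the right (-y) bay, 54.5 mm from the middle bay; axes as the tester's
- flap (a joint): angle of the clear spring flap over the bed: 0 shut (level, underside 30.5 mm above bed floor), 2.2 open (leaning back, away from the robot, 126 degrees from shut). An over-centre spring drives it away from about 1.1 rad to the nearer stop, with at most 0.25 N m (3 N at the tab)
- flap_hinge (a point): middle of the flap's hinge line, which runs along the tester's y at the back of the bed, 45 mm behind the bed's middle and 73 mm above the bench; axes as the tester's
- flap_tab (a point): grip point on the flap's black tab, 84 mm from the hinge line. Plate: 66 mm from hinge to free edge, 164 wide, 5 thick. Tab: juts 31 mm from the middle of the free edge in the same plane, 14 mm wide (along tester's y), 10 thick; grip point 18 mm beyond the plate's edge. Shut, the tab points to -x, 33 mm above the base. Axes turn with the flap: x from tab to hinge, y as the tester's
- guard (a joint): angle of the clear swing guard over the bed: 0 closed, 1.7 fully open; it turns clockwise seen from above about an upright hinge and stays where it is left (friction 0.06 N m). It may start a little ajar
- guard_hinge (a point): point on the guard's upright hinge axis at the height of the handle, at the back left of the bed: 70 mm behind (+x) and 120 mm left (+y) of the tester's origin; axes as the tester's
- guard_handle (a point): middle of the guard's handle, a level steel bar 10 mm thick, 60 long, 37 mm out from the front panel, 93 mm above bench. Axes turn with the guard: y along the bar, x from bar to front panel. The guard (clear front and top, open at the sides, aluminium frame, 48 to 110 mm above bench, front 67 mm before the bed's middle when closed) covers the bed; open, it stands to the tester's left (+y)
- start (a joint): travel of the tester's round start button (28 mm across, on the base right of the guard, pressed straight down): 0 up, 0.006 m fully in; sprung, 5 N to press it home, comes up again by itself
- start_top (a point): middle of the start button's top face, 50 mm before and 140 mm to the right of the tester's origin; axes as the tester's
- fuse_a: short square-bodied fuse: white ceramic bar 42 x 24 x 24 mm with steel end caps, about 60 g, loose on the bench; two or three of the three are present, the absent ones read None. Origin at its very centre, x along its 42 mm length; its four long faces are alike and any of them may be down
- fuse_b: short square-bodied fuse: white ceramic bar 42 x 24 x 24 mm with steel end caps, about 60 g, loose on the bench; two or three of the three are present, the absent ones read None. Origin at its very centre, x along its 42 mm length; its four long faces are alike and any of them may be down
- fuse_c: short square-bodied fuse: white ceramic bar 42 x 24 x 24 mm with steel end caps, about 60 g, loose on the bench; two or three of the three are present, the absent ones read None. Origin at its very centre, x along its 42 mm length; its four long faces are alike and any of them may be down
- long_fuse: long square-bodied fuse, 85 x 24 x 24 mm, same look as the short ones, loose among them; not for this tester, leave it. Origin at its centre, x along its length
- tape: small black tape roll, 44 mm across, 14 mm high, lying among the fuses; leave it. Origin at the centre of its underside
Mind the look-alikes: they are no part of the job. Leave any blue look-alike of the fuse_b alone.

How it is judged:
By the outcome, as a careful person would: the job done as asked, in the order asked, and still so for the second after the job is handed in, with the robot touching nothing.
Of fuse_a, fuse_b, fuse_c only 2 to 3 are there at a start; the rules pass over those that are not, and their reading is None.
At some moment in a run one of fuse_a, fuse_b, fuse_c may be knocked a few centimetres aside while the robot is not near it.
Once in a run the grip may slacken for a moment while it holds something.
It also fails if it takes over 200 s, if anything falls off the work surface, if the arm or the gripper's body presses on something with over 40 N, if the wrist force passes 120 N, or if a joint passes its speed limit or range.

## Working session

There is one attempt and no reset: what is moved stays moved. The work goes in short steps, Python scripts to look and compute and a tool call to move; the robot and the scene stay as the last step left them, time stands still between calls to the robot, and variables do not carry over. Pictures are saved under pics/ and viewed, at most 17 in all, crops included, and the job is handed in when it is done.

Besides the shell and the picture viewer there is one more tool, called after "Request:" by a JSON object that holds its "name" and its "arguments", one argument or row to a line. servo_tool: Moves the arm, as the interface text tells. Its arguments: {"type":"object","properties":{"plan":{"type":"array"},"force":{"type":"number"}},"required":["plan"]}

```bash
mkdir -p pics
cat > h.py <<'E'
import numpy as np, cv2
from bench import sense, optics, r
def snap(n,save=None):
    s=optics.snapshot(n)
    if save: cv2.imwrite('pics/'+save,s['frame'])
    return s
def ray(s,u,v,z):
    T=np.array(s['cam_to_world']); d=T[:3,:3]@np.array([(u-s['cx'])/s['fx'],(v-s['cy'])/s['fy'],1]); o=T[:3,3]
    return o+d*(z-o[2])/d[2]
def proj(s,p):
    T=np.linalg.inv(np.array(s['cam_to_world'])); q=T[:3,:3]@np.array(p,float)+T[:3,3]
    return np.array([s['fx']*q[0]/q[2]+s['cx'],s['fy']*q[1]/q[2]+s['cy']])
E
python3 - <<'E'
from h import *
for n in ['top','scene']:
    s=snap(n,n+'0.png'); print(n,s['fx'],s['cx'],s['cy'],np.round(s['cam_to_world'],3).tolist())
st=sense(); print({k:np.round(v,2).tolist() for k,v in st.items() if v is not None})
E
```

```text
top 445.3534069732193 322.64723906154774 200.56488784913753 [[0.017, -0.99, 0.141, 295.241], [-1.0, -0.019, -0.01, -118.081], [0.012, -0.141, -0.99, 1398.368], [0.0, 0.0, 0.0, 1.0]]
scene 495.5593548650167 322.9790688378716 199.67891841676465 [[-0.137, 0.59, -0.795, 1466.869], [0.99, 0.076, -0.115, 19.693], [-0.008, -0.804, -0.595, 805.614], [0.0, 0.0, 0.0, 1.0]]
{'time': 0.1, 'joint_pos': [65.58, 7.51, 85.32, 0.0, 87.26, -4.89], 'qd': [-0.01, -0.04, -0.1, 0.09, -0.08, -0.01], 'joint_efforts': [-0.0, -57.1, -50.19, -0.0, 0.01, 0.0], 'tool_pos': [200.36, 565.15, 302.93], 'tcp_rot': [-179.9, -0.01, 160.47], 'ft_force': [0.48, 0.51, -1.52], 'wrist_torque': [-0.02, 0.02, 0.03], 'grip_force': 0.0, 'finger_gap': 85.29}
```

View pics/top0.png

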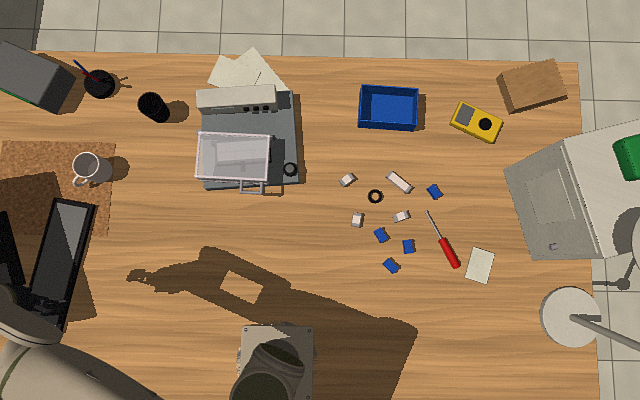

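View pics/scene0.png

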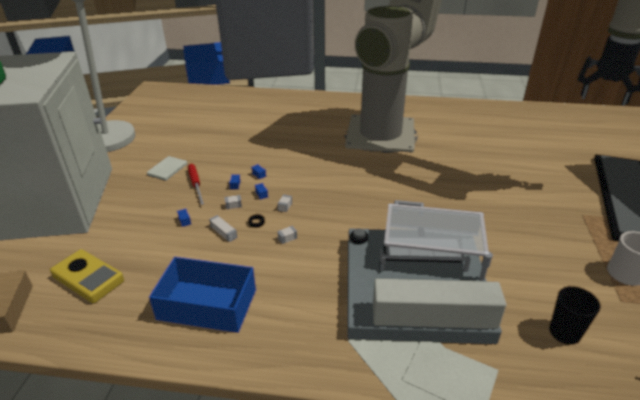

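Run:
```python
from h import *
s=snap('top'); f=s['frame']
c=cv2.resize(f[75:225,190:430],None,fx=3.3,fy=3.3,interpolation=cv2.INTER_CUBIC); cv2.imwrite('pics/c1.png',c)
hsv=cv2.cvtColor(f,cv2.COLOR_BGR2HSV)
m=((hsv[...,1]<60)&(hsv[...,2]>120)).astype(np.uint8); m[:, :325]=0; m[:,425:]=0; m[:150]=0; m[280:]=0
for k in cv2.findContours(m,cv2.RETR_EXTERNAL,cv2.CHAIN_APPROX_NONE)[0]:
    if cv2.contourArea(k)<20: continue
    P=np.array([ray(s,*p[0],20)[:2] for p in k],np.float32)
    (a,b),wh,an=cv2.minAreaRect(P); print(np.round(k.mean(0)),round(a),round(b),np.round(wh),round(an))
```

```text
[[356. 219.]] 435 -236 [24. 41.] 80
[[400. 216.]] 448 -374 [23. 46.] 23
[[346. 179.]] 561 -205 [24. 42.] 38
[[398. 182.]] 557 -368 [84. 28.] 51
```

View pics/c1.png

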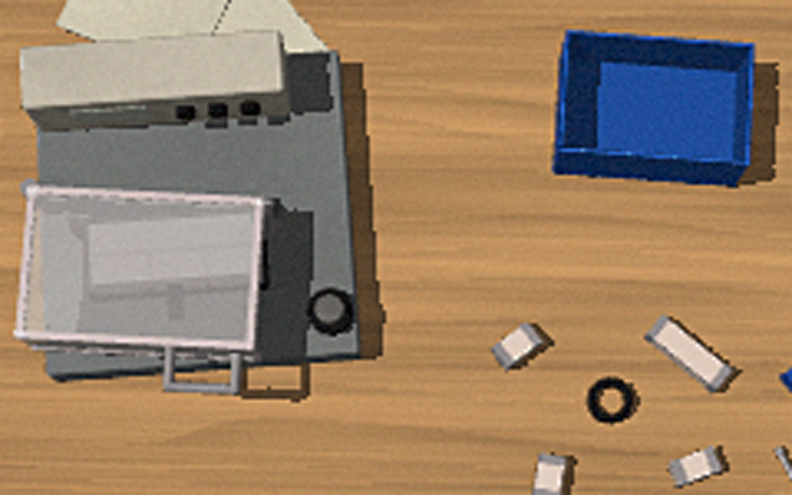

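Run:
```python
from h import *
s=snap('top'); f=s['frame']
hsv=cv2.cvtColor(f,cv2.COLOR_BGR2HSV)
m=((hsv[...,1]<75)&(hsv[...,0]>30)).astype(np.uint8)
def pts(L): return np.array(L,float)
# right boundary rows 100..180 : last gray col ; front boundary cols 206..240: last gray row
R=[];
for v in range(100,178,3):
    u=[u for u in range(270,320) if m[v,u]]; R.append((max(u),v))
F=[]
for u in list(range(210,238,3))+list(range(285,296,3)):
    v=[v for v in range(150,200) if m[v,u]]; F.append((u,max(v)))
print(R,F)
for z in (0,40):
  A=np.array([ray(s,u+.5,v,z)[:2] for u,v in R]); B=np.array([ray(s,u,v+.5,z)[:2] for u,v in F])
  for P in (A,B):
    l=cv2.fitLine(P.astype(np.float32),cv2.DIST_HUBER,0,.01,.01).ravel(); print(z,np.degrees(np.arctan2(l[1],l[0])),l[2:],P[0],P[-1])
c=f[80:200,185:310]; cv2.imwrite('pics/c2.png',cv2.resize(c,None,fx=5,fy=5,interpolation=cv2.INTER_NEAREST))
```

```text
[(292, 100), (292, 103), (293, 106), (293, 109), (293, 112), (293, 115), (294, 118), (294, 121), (294, 124), (294, 127), (295, 130), (295, 133), (295, 136), (295, 139), (295, 142), (295, 145), (296, 148), (296, 151), (296, 154), (297, 157), (297, 160), (297, 163), (297, 166), (297, 169), (297, 172), (298, 175)] [(210, 189), (213, 189), (216, 188), (219, 189), (222, 188), (225, 188), (228, 187), (231, 187), (234, 188), (237, 187), (285, 183), (288, 184), (291, 183), (294, 183)]
0 5.5718737 [726.42664 -38.06779] [825.10641649 -27.71314221] [575.4885983  -53.50270789]
0 -84.67338 [532.0866  131.10527] [523.17613367 225.92154791] [547.63361989 -39.85411967]
40 5.5718713 [714.09265  -40.356564] [809.94974947 -30.29810565] [567.47219188 -55.3499667 ]
40 -84.673386 [525.3117  123.97734] [516.65611334 216.08142217] [540.41399876 -42.09179322]
```

View pics/c2.png

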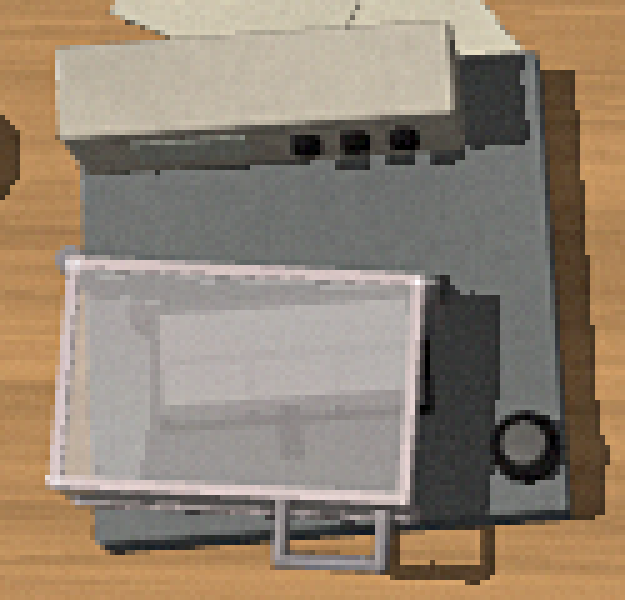

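```bash
cat >> h.py <<'E'
YAW=5.45; O=np.array([623.7,117.9,0.])
def Rz(a): a=np.radians(a); c,s=np.cos(a),np.sin(a); return np.array([[c,-s,0],[s,c,0],[0,0,1]])
def t2w(p): return O+Rz(YAW)@np.array(p,float)
def w2t(p): return Rz(-YAW)@(np.array(p,float)-O)
E
python3 - <<'E'
from h import *
s=snap('top')
print('button',[w2t(ray(s,290.4,169,z)).round() for z in (45,52)])
print('headcorners',[w2t(ray(s,u/5+185,80+v/5,110)).round() for u,v in((57,47),(453,22),(450,113),(60,138))])
h=[ray(s,u/5+185,80+v/5,93) for u,v in ((280,561),(380,567),(330,564))]
print('handle',[w2t(p).round() for p in h],h[2].round())
g=[w2t(ray(s,u/5+185,80+v/5,110)) for u,v in ((70,262),(418,280),(408,500),(52,482))]
print('guardcorners',np.round(g).tolist())
print('ang',np.degrees(np.arctan2(*(g[1]-g[0])[:2])),np.degrees(np.arctan2(*(g[2]-g[3])[:2])), 'hinge',t2w([70,120,93]).round())
E
```

```text
button [array([ -53., -144.,   45.]), array([ -54., -144.,   52.])]
headcorners [array([199., 120., 110.]), array([ 197., -120.,  110.]), array([ 140., -114.,  110.]), array([142., 120., 110.])]
handle [array([-122.,    5.,   93.]), array([-130.,  -54.,   93.]), array([-126.,  -25.,   93.])] [500.  81.  93.]
guardcorners [[64.0, 117.0, 110.0], [38.0, -89.0, 110.0], [-95.0, -75.0, 110.0], [-68.0, 133.0, 110.0]]
ang -172.6772129349024 -172.71430811688595 hinge [682. 244.  93.]
```

Candidates in the top view: short white fuses at (347,180), (357,219) and (401,216). The long fuse is at (399,182) (84 mm, leave it). The blue look-alikes are at (435,191), (381,235), (408,246) and (391,265), and the tape is at (375,196). In the crop, the three short white ones match the 42 x 24 description. The guard is about 7° ajar, with its handle at about (251,193). I'm moving to the handle first.

Request:
{"name": "servo_tool", "arguments": {
  "plan": [
    [[0.025,-0.04,-0.004,-6,0.03],[0.025,-0.04,-0.004,-6,0.03],[0.025,-0.04,-0.004,-6,0.03],[0.025,-0.04,-0.004,-6,0.03],[0.025,-0.04,-0.004,-6,0.03],[0.025,-0.04,-0.004,-6,0.03],[0.025,-0.04,-0.004,-6,0.03],[0.025,-0.04,-0.004,-6,0.03],[0.025,-0.04,-0.004,-6,0.03],[0.025,-0.04,-0.004,-6,0.03]]
  ],
  "force": 40
}}

```text
time: 1.25
tool_pos: [451.2, 163.7, 263.9]
tcp_rot: [180.0, -0.0, 100.2]
ft_force: [0.7, 1.0, 0.1]
finger_gap: 29.6
grip_force: 0.0
```

Request:
{"name": "servo_tool", "arguments": {
  "plan": [
    [[0.025,-0.042,-0.004,-6.5,0.03],[0.024,-0.042,-0.004,-6,0.03],[0,0,0,0,0.03],[0,0,0,0,0.03],[0,0,0,0,0.03]]
  ]
}}

```text
time: 1.75
tool_pos: [499.2, 82.1, 255.8]
tcp_rot: [-180.0, -0.0, 88.0]
ft_force: [-0.6, -0.0, -0.0]
finger_gap: 29.9
grip_force: 0.0
```

```bash
cat >> h.py <<'E'
O=np.array([620,114.5,0.])
E
python3 - <<'E'
from h import *
s=snap('wrist','w1.png'); st=sense(); print(np.round(st['tool_pos'],1),np.round(st['tcp_rot'],1),np.round(st['joint_pos']),st['finger_gap'],np.round(st['ft_force'],1))
print(np.round(s['cam_to_world'],2).tolist(),s['fx'])
E
```

```text
[499.1  82.5 255.9] [-180.    -0.    88.1] [  4.  -6. 104.   0.  82.   5.] 30.18118113311565 [0.2 0.2 0.1]
[[1.0, -0.03, -0.01, 501.35], [-0.03, -0.96, -0.27, 151.17], [-0.0, 0.27, -0.96, 326.55], [0.0, 0.0, 0.0, 1.0]] 276.9710250431653
```

View pics/w1.png

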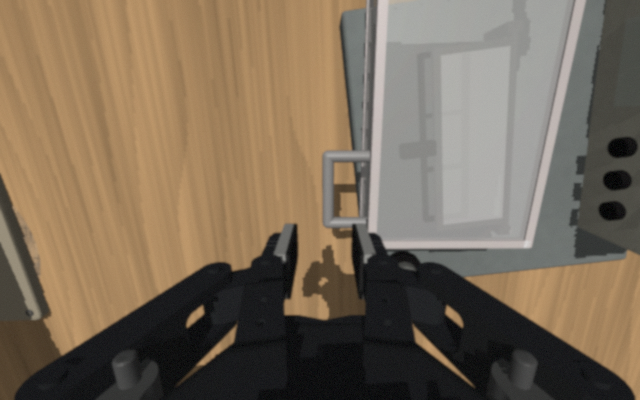

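Run:
```python
from h import *
s=snap('wrist')
for u,v in ((329,153),(329,222),(329,188)): p=ray(s,u,v,93); print(p.round(1),w2t(p).round(1))
print('button',w2t(ray(s,404,262,50)),'corner',w2t(ray(s,341,14,40)))
```

```text
[503.8 117.4  93. ] [-115.4   14.    93. ]
[502.   54.8  93. ] [-123.2  -48.2   93. ]
[502.9  86.7  93. ] [-119.2  -16.5   93. ]
button [ -47.33713386 -124.53380217   50.        ] corner [-89.0139849  130.87814316  40.        ]
```

Request:
{"name": "servo_tool", "arguments": {
  "plan": [
    [[0.003,0.002,-0.03,0,0.03],[0,0,-0.03,0,0.03],[0,0,-0.03,0,0.03],[0,0,-0.019,0,0.03],[0,0,0,0,0.0],[0,0,0,0,0.0],[0,0,0,0,0.0],[0,0,0,0,0.0]]
  ]
}}

```text
time: 2.65
tool_pos: [501.5, 83.9, 146.0]
tcp_rot: [-179.9, -0.0, 88.0]
ft_force: [1.5, 2.6, -21.0]
finger_gap: 8.2
grip_force: 38.6
```

Run:
```python
from h import *
st=sense(); p=np.array(st['tool_pos']); print(p, st['finger_gap'],st['ft_force'])
h=t2w([70,120,0]); rel=(p-h); rel[2]=0; print(h,rel,np.linalg.norm(rel),'closed angle chk',w2t(p))
# arc
prev=p*[1,1,0]; tot=90.3; n=18
for k in range(1,n+1):
    q=h+Rz(-tot/n*k)@rel; print((q-prev)[:2].round(1).tolist(), q[:2].round()); prev=q
print(tot/n)
```

```text
[501.5481256   83.87971531 145.99358446] 8.16568516766992 [  1.47291109   2.6395712  -21.04811482]
[678.28631395 240.6059301    0.        ] [-176.73818834 -156.72621479    0.        ] 236.21916438611635 closed angle chk [-120.82463292  -19.23165263  145.99358446]
[-13.0, 16.1] [489. 100.]
[-11.6, 17.1] [477. 117.]
[-10.0, 18.1] [467. 135.]
[-8.4, 18.9] [459. 154.]
[-6.7, 19.6] [452. 174.]
[-5.0, 20.1] [447. 194.]
[-3.2, 20.4] [444. 214.]
[-1.4, 20.6] [442. 235.]
[0.4, 20.7] [443. 255.]
[2.2, 20.6] [445. 276.]
[4.0, 20.3] [449. 296.]
[5.7, 19.9] [454. 316.]
[7.5, 19.3] [462. 335.]
[9.1, 18.6] [471. 354.]
[10.7, 17.7] [482. 372.]
[12.2, 16.7] [494. 388.]
[13.6, 15.6] [508. 404.]
[14.9, 14.3] [522. 418.]
5.016666666666667
```

Request:
{"name": "servo_tool", "arguments": {
  "plan": [
    [[0,0,-0.003,0,0.0],[0,0,0,0,0.0],[-0.013,0.016,0,-5,0.0],[-0.0116,0.0171,0,-5,0.0],[-0.01,0.0181,0,-5,0.0],[-0.0084,0.0189,0,-5,0.0],[0,0,0,0,0.0]]
  ]
}}

```text
time: 3.35
tool_pos: [457.7, 154.6, 145.7]
tcp_rot: [-179.9, 0.1, 67.9]
ft_force: [-17.5, -7.8, 9.2]
finger_gap: 8.3
grip_force: 41.6
```

Request:
{"name": "servo_tool", "arguments": {
  "plan": [
    [[-0.0085,0.0194,0.001,-5,0.0],[-0.005,0.0201,0,-5,0.0],[-0.0032,0.0204,0,-5,0.0],[-0.0014,0.0206,0,-5,0.0],[0.0004,0.0207,0,-5,0.0],[0,0,0,0,0.0]]
  ]
}}

```text
time: 3.95
tool_pos: [440.6, 257.1, 145.8]
tcp_rot: [-179.9, 0.0, 42.9]
ft_force: [-11.2, 0.6, -2.2]
finger_gap: 8.2
grip_force: 41.2
```

Request:
{"name": "servo_tool", "arguments": {
  "plan": [
    [[0.0012,0.0206,0,-5,0.0],[0.0035,0.0203,0,-5,0.0],[0.0057,0.0199,0,-5,0.0],[0.0075,0.0193,0,-5,0.0],[0.0091,0.0186,0,-5,0.0],[0,0,0,0,0.0]]
  ]
}}

```text
time: 4.55
tool_pos: [468.5, 356.6, 145.8]
tcp_rot: [-179.8, 0.0, 17.9]
ft_force: [-9.4, 4.7, -4.4]
finger_gap: 8.4
grip_force: 41.7
```

Request:
{"name": "servo_tool", "arguments": {
  "plan": [
    [[0.0107,0.0177,0,-5,0.0],[0.0122,0.0167,0,-5,0.0],[0.0136,0.0156,0,-5,0.0],[0,0,0,0,0.0]]
  ]
}}

```text
time: 4.95
tool_pos: [504.9, 407.3, 145.9]
tcp_rot: [-179.8, 0.0, 2.9]
ft_force: [-10.1, 7.9, -5.8]
finger_gap: 8.4
grip_force: 41.7
```

Request:
{"name": "servo_tool", "arguments": {
  "plan": [
    [[0.0074,0.0072,0,-2.5,0.0],[0.0075,0.0071,0,-2.5,0.0],[0,0,0,0,0.0]]
  ]
}}

```text
time: 5.25
tool_pos: [519.1, 421.0, 145.9]
tcp_rot: [-179.8, 0.1, -2.0]
ft_force: [-9.7, 9.6, -7.0]
finger_gap: 8.6
grip_force: 41.6
```

Request:
{"name": "servo_tool", "arguments": {
  "plan": [
    [[0.0038,0.0032,0,-1,0.0],[0,0,0,0,0.0]]
  ]
}}

```text
time: 5.45
tool_pos: [519.9, 421.8, 145.8]
tcp_rot: [179.9, 0.5, -2.9]
ft_force: [-27.6, -3.8, 8.8]
finger_gap: 8.5
grip_force: 43.2
```

Request:
{"name": "servo_tool", "arguments": {
  "plan": [
    [[0.0018,0.0016,0,-0.4,0.0],[0,0,0,0,0.0]]
  ]
}}

```text
time: 5.65
tool_pos: [520.2, 422.1, 145.7]
tcp_rot: [179.7, 0.7, -3.3]
ft_force: [-37.0, -12.7, 15.9]
finger_gap: 8.7
grip_force: 44.4
```

Request:
{"name": "servo_tool", "arguments": {
  "plan": [
    [[-0.0025,-0.003,0,0.4,0.0],[0,0,0,0,0.03],[0,0,0,0,0.03],[0,0,0,0,0.03],[0,0,0.04,0,0.03],[0,0,0.05,0,0.03],[0,0,0.02,0,0.03],[0,0,0,0,0.03]]
  ]
}}

```text
time: 6.45
tool_pos: [526.1, 420.9, 262.2]
tcp_rot: [-179.6, -0.5, -3.1]
ft_force: [0.2, -0.2, -0.0]
finger_gap: 29.8
grip_force: 0.0
```

Run:
```python
from h import *
s=snap('top'); f=s['frame']
c=f[80:200,130:310]; cv2.imwrite('pics/c3.png',cv2.resize(c,None,fx=4.4,fy=4.4,interpolation=cv2.INTER_CUBIC))
print(sense()['tool_pos'],sense()['joint_pos'],t2w([-43,0,73]))
```

```text
[525.12502281 420.25513367 258.92630835] [ 3.43105929e+01  1.95873125e+01  7.59509733e+01 -1.45031859e-02
  8.40638036e+01  1.27376364e+02] [577.1943832  110.41598603  73.        ]
```

View pics/c3.png

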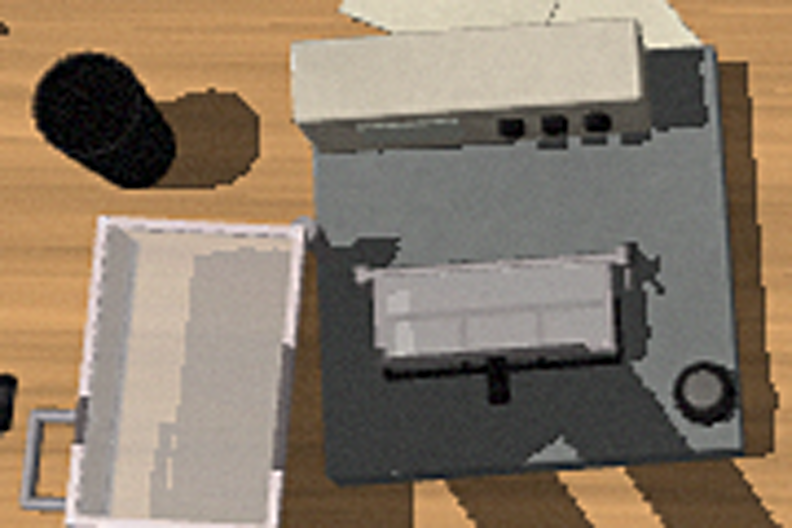

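Guard stands open. The tab is at crop pixel (498,383), free end near (498,402).

Run:
```python
from h import *
s=snap('top'); 
for u,v in((498,402),(498,365),(382,372),(618,355),(360,275),(630,255)): p=ray(s,130+u/4.4,80+v/4.4,75); print(p.round(1),w2t(p).round(1))
u,v=706,391; print('button',w2t(ray(s,130+u/4.4,80+v/4.4,52)))
```

```text
[568.4 110.4  75. ] [-51.8   0.8  75. ]
[594.4 111.5  75. ] [-25.8  -0.6  75. ]
[587.9 190.9  75. ] [-24.7  79.1  75. ]
[603.1  29.2  75. ] [-25.  -83.3  75. ]
[656.2 209.6  75. ] [45.  91.2 75. ]
[674.3  23.3  75. ] [ 45.4 -96.   75. ]
button [ -49.7830539  -141.06091385   52.        ]
```

Request:
{"name": "servo_tool", "arguments": {
  "plan": [
    [[0.0065,-0.039,0,1.1,0.045],[0.0065,-0.039,0,1.1,0.045],[0.0065,-0.039,0,1.1,0.045],[0.0065,-0.039,0,1.1,0.045],[0.0065,-0.039,0,1.1,0.045],[0.0065,-0.039,0,1.1,0.045],[0.0065,-0.039,0,1.1,0.045],[0.0065,-0.037,0,1.1,0.045],[0,0,0,0,0.045],[0,0,0,0,0.045]]
  ],
  "force": 25
}}

```text
time: 7.55
tool_pos: [574.8, 108.6, 253.2]
tcp_rot: [-180.0, 0.2, 5.6]
ft_force: [0.0, -0.6, -0.7]
finger_gap: 44.9
grip_force: 0.0
```

Request:
{"name": "servo_tool", "arguments": {
  "plan": [
    [[0.0025,0.0015,-0.04,0,0.045],[0,0,-0.04,0,0.045],[0,0,-0.03,0,0.045],[0,0,-0.01,0,0.045],[0,0,0,0,0.045]]
  ]
}}

```text
time: 8.05
tool_pos: [576.1, 111.9, 132.6]
tcp_rot: [-180.0, 0.3, 5.8]
ft_force: [-1.0, 0.4, 0.0]
finger_gap: 44.9
grip_force: 0.0
```

Request:
{"name": "servo_tool", "arguments": {
  "plan": [
    [[0,0,0,0,0],[0,0,0,0,0],[0,0,0,0,0],[0,0,0,0,0]]
  ]
}}

```text
time: 8.45
tool_pos: [579.1, 113.2, 137.5]
tcp_rot: [-179.8, -0.2, 5.8]
ft_force: [-0.9, 10.5, 2.1]
finger_gap: 13.2
grip_force: 28.5
```

Request:
{"name": "servo_tool", "arguments": {
  "plan": [
    [[0.0007,0,0.011,0,0],[0.0022,0.0002,0.011,0,0],[0.0036,0.0003,0.0106,0,0],[0.0049,0.0005,0.01,0,0],[0.0062,0.0006,0.0093,0,0]]
  ]
}}

```text
time: 8.95
tool_pos: [595.4, 114.8, 188.2]
tcp_rot: [-179.8, -0.1, 5.8]
ft_force: [1.0, 10.1, -5.6]
finger_gap: 13.6
grip_force: 25.4
```

Request:
{"name": "servo_tool", "arguments": {
  "plan": [
    [[0.0073,0.0007,0.0084,0,0],[0.0084,0.0008,0.0074,0,0],[0.0092,0.0009,0.0063,0,0],[0.01,0.0009,0.005,0,0],[0.0106,0.001,0.0037,0,0],[0,0,0,0,0]]
  ]
}}

```text
time: 9.55
tool_pos: [642.1, 119.2, 220.2]
tcp_rot: [-179.8, -0.2, 5.8]
ft_force: [-3.0, 8.1, 2.9]
finger_gap: 12.9
grip_force: 26.3
```

Request:
{"name": "servo_tool", "arguments": {
  "plan": [
    [[0.0109,0.001,0.0025,0,0],[0,0,0,0,0.045],[0,0,0,0,0.045],[0,0,0,0,0.045],[-0.01,0,0.03,0,0.045],[-0.03,0,0.03,0,0.045],[-0.04,-0.04,0.01,0,0.045],[-0.04,-0.04,0,0,0.045],[-0.04,-0.04,0,0,0.045],[-0.01,-0.04,0,0,0.045]]
  ]
}}

```text
time: 10.55
tool_pos: [493.2, -28.0, 288.6]
tcp_rot: [-180.0, 0.0, 5.8]
ft_force: [1.9, -0.4, -0.7]
finger_gap: 45.2
grip_force: 0.0
```

Request:
{"name": "servo_tool", "arguments": {
  "plan": [
    [[0,-0.05,0,8,0.045],[0,-0.05,0,8,0.045],[0,0,0,8,0.045]]
  ]
}}

```text
time: 10.85
tool_pos: [495.8, -125.8, 289.3]
tcp_rot: [179.8, 0.0, 28.7]
ft_force: [0.3, 1.4, -0.1]
finger_gap: 45.3
grip_force: 0.0
```

```bash
cat >> h.py <<'E'
def fuses(z=20):
    s=snap('top'); f=s['frame']; hsv=cv2.cvtColor(f,cv2.COLOR_BGR2HSV)
    m=((hsv[...,1]<60)&(hsv[...,2]>120)).astype(np.uint8); m[:, :310]=0; m[:,440:]=0; m[:140]=0; m[290:]=0
    for k in cv2.findContours(m,cv2.RETR_EXTERNAL,cv2.CHAIN_APPROX_NONE)[0]:
        if cv2.contourArea(k)<20: continue
        P=np.array([ray(s,*p[0],z)[:2] for p in k],np.float32)
        (a,b),wh,an=cv2.minAreaRect(P); box=cv2.boxPoints(((a,b),wh,an)); e=[box[1]-box[0],box[2]-box[1]]; e=max(e,key=np.linalg.norm)
        print(np.round(k.mean(0)),round(a),round(b),np.round(wh),'long axis deg',round(np.degrees(np.arctan2(e[1],e[0]))%180,1))
    return s
E
python3 - <<'E'
from h import *
s=fuses(); f=s['frame']
cv2.imwrite('pics/c4.png',cv2.resize(f[80:260,150:430],None,fx=2.8,fy=2.8,interpolation=cv2.INTER_CUBIC))
st=sense(); print(st['tool_pos'],st['joint_pos'])
E
```

```text
[[356. 219.]] 435 -237 [26. 41.] long axis deg 170.2
[[323. 246.]] 352 -136 [ 13. 253.] long axis deg 160.0
[[344. 192.]] 520 -198 [13. 98.] long axis deg 159.9
[[332. 208.]] 459 -157 [ 16. 308.] long axis deg 159.6
[[329. 159.]] 631 -138 [126. 140.] long axis deg 160.5
[ 495.93201819 -123.58406407  289.12008928] [-1.97199173e+01 -6.02039409e+00  1.00417207e+02 -3.88703339e-02
  8.55619077e+01  4.10736833e+01]
```

View pics/c4.png

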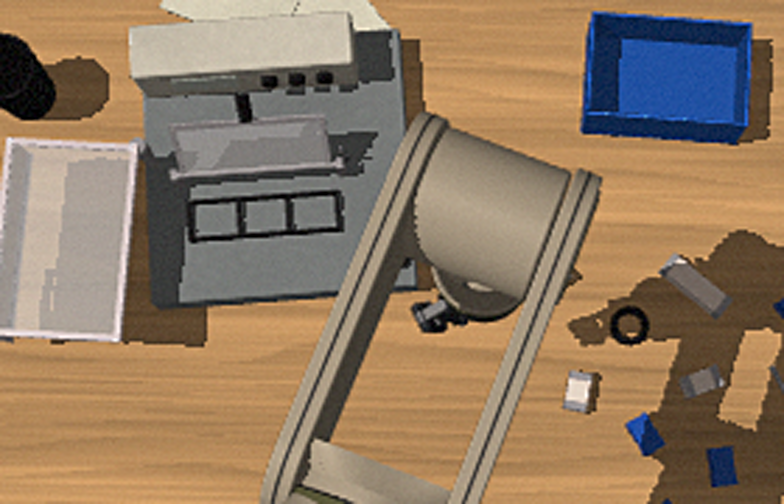

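Request:
{"name": "servo_tool", "arguments": {
  "plan": [
    [[0.0055,-0.0068,-0.005,8.3,0.045],[0.0055,-0.0068,-0.005,8.3,0.045],[0.0055,-0.0068,-0.005,8.3,0.045],[0.0055,-0.0068,-0.005,8.3,0.045],[0.0055,-0.0068,-0.005,8.3,0.045],[0.0055,-0.0068,-0.005,8.3,0.045],[0.0055,-0.0068,-0.005,8.3,0.045],[0.0055,-0.0068,-0.005,8.3,0.045],[0.0055,-0.0068,-0.005,8.3,0.045],[0.0055,-0.0068,-0.005,8.3,0.045]]
  ],
  "force": 50
}}

```text
time: 11.9
tool_pos: [551.8, -188.1, 238.7]
tcp_rot: [180.0, -0.0, 111.9]
ft_force: [0.2, 0.5, 0.3]
finger_gap: 44.8
grip_force: 0.0
```

Request:
{"name": "servo_tool", "arguments": {
  "plan": [
    [[0.0055,-0.0068,0,8.3,0.045],[0.0055,-0.0068,0,8.3,0.045],[0,0,0,0,0.045],[0,0,0,0,0.045]]
  ]
}}

```text
time: 12.3
tool_pos: [562.5, -201.6, 238.8]
tcp_rot: [-180.0, -0.0, 127.9]
ft_force: [0.0, 0.2, 0.3]
finger_gap: 44.8
grip_force: 0.0
```

```bash
cat >> h.py <<'E'
def wfuse(z=22,save=None):
    s=snap('wrist',save); f=s['frame']; hsv=cv2.cvtColor(f,cv2.COLOR_BGR2HSV); st=sense()
    print('tcp',np.round(st['tool_pos'],1),'yaw',np.round(st['tcp_rot'][2],1),'j',np.round(st['joint_pos']),'gap',round(st['finger_gap'],1),'t',st['time'])
    m=((hsv[...,1]<70)&(hsv[...,2]>75)).astype(np.uint8)
    for k in cv2.findContours(m,cv2.RETR_EXTERNAL,cv2.CHAIN_APPROX_NONE)[0]:
        if cv2.contourArea(k)<200: continue
        P=np.array([ray(s,*p[0],z)[:2] for p in k],np.float32)
        (a,b),wh,an=cv2.minAreaRect(P)
        if max(wh)>110: continue
        box=cv2.boxPoints(((a,b),wh,an)); e=[box[1]-box[0],box[2]-box[1]]; e=max(e,key=np.linalg.norm)
        print(np.round(k.mean(0)),round(a,1),round(b,1),np.round(wh),'axis',round(np.degrees(np.arctan2(e[1],e[0]))%180,1))
    return s
E
python3 - <<'E'
from h import *
wfuse(save='w2.png')
E
```

```text
tcp [ 562.4 -201.6  238.8] yaw 128.0 j [-25.   9.  90.   0.  81. -63.] gap 44.8 t 12.35
[[547. 385.]] 974.4 -242.9 [15. 49.] axis 134.2
[[106. 384.]] 505.3 -607.9 [23. 52.] axis 125.0
[[631. 369.]] 1037.4 -164.2 [35. 72.] axis 145.0
[[  4. 314.]] 359.9 -580.5 [18. 39.] axis 110.3
[[611. 323.]] 958.9 -127.2 [29. 99.] axis 90.1
[[382. 243.]] 660.9 -220.0 [13. 51.] axis 149.5
[[267. 244.]] 556.5 -303.5 [16. 54.] axis 110.2
[[154. 231.]] 448.9 -367.9 [36. 56.] axis 113.1
[[322. 177.]] 559.1 -203.1 [25. 47.] axis 128.4
[[208. 128.]] 435.1 -233.0 [32. 46.] axis 169.4
[[632.  41.]] 709.4 80.6 [24. 18.] axis 89.6
[[479.  38.]] 593.8 -6.6 [30. 29.] axis 37.9
[[574.   6.]] 642.6 60.9 [38. 17.] axis 37.9
```

View pics/w2.png

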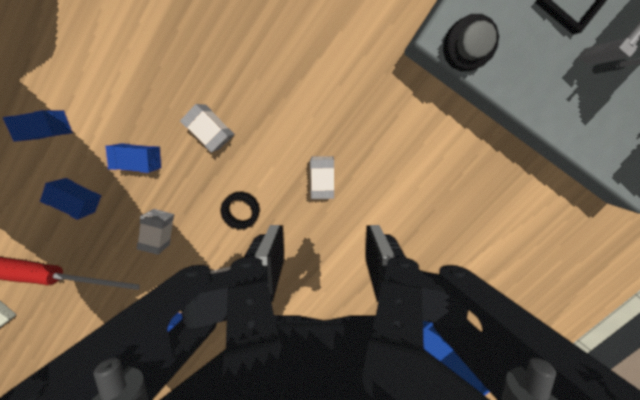

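w2: the target short fuse is at (322,177), clear of its neighbours. The other two are at (208,128) and (154,231), with blue look-alikes on the left. Now I'm grasping it.

Request:
{"name": "servo_tool", "arguments": {
  "plan": [
    [[-0.0015,-0.003,-0.045,0,0.045],[0,0,-0.045,0,0.045],[0,0,-0.04,0,0.045],[0,0,-0.018,0,0.045],[0,0,-0.008,0,0.045],[0,0,0,0,0.045],[0,0,0,0,0.0],[0,0,0,0,0.0],[0,0,0,0,0.0],[0,0,0,0,0.0]]
  ]
}}

```text
time: 13.35
tool_pos: [562.6, -205.8, 85.2]
tcp_rot: [179.9, 0.2, 128.2]
ft_force: [-0.6, 0.9, 7.1]
finger_gap: 22.8
grip_force: 50.1
```

Run:
```python
from h import *
st=sense(); print(st['tool_pos'],st['finger_gap'],st['grip_force'],[ (i,t2w([0,y,40]).round(1)) for i,y in enumerate((54.5,0,-54.5))])
s=snap('top')
for u,v in ((214,216),(265,214),(316,212)): print(w2t(ray(s,150+u/2.8,80+v/2.8,48)).round(1))
```

```text
[ 562.55094549 -205.75925945   85.15591746] 22.750066857583587 50.12134373188019 [(0, array([614.8, 168.8,  40. ])), (1, array([620. , 114.5,  40. ])), (2, array([625.2,  60.2,  40. ]))]
[ 3.  54.2 48. ]
[ 1.  -2.1 48. ]
[ -0.9 -58.4  48. ]
```

Request:
{"name": "servo_tool", "arguments": {
  "plan": [
    [[0,0,0.03,0,0],[0,0,0.05,0,0],[0,0,0.05,0,0],[0.008,0.035,0.01,-5.5,0],[0.009,0.038,0,-5.5,0],[0.009,0.038,0,-5.5,0],[0.009,0.038,0,-5.5,0],[0.009,0.038,0,-5.5,0],[0.009,0.038,0,-5.2,0],[0.009,0.038,0,0,0]]
  ]
}}

```text
time: 14.4
tool_pos: [623.4, 59.4, 223.6]
tcp_rot: [179.9, 0.0, 95.4]
ft_force: [1.5, -0.5, -0.6]
finger_gap: 22.3
grip_force: 55.0
```

Request:
{"name": "servo_tool", "arguments": {
  "plan": [
    [[0,0,0,0,0],[0,0,0,0,0]]
  ]
}}

```text
time: 14.6
tool_pos: [623.2, 58.7, 223.2]
tcp_rot: [180.0, 0.0, 95.7]
ft_force: [0.3, -0.2, -1.1]
finger_gap: 22.4
grip_force: 54.9
```

Run:
```python
from h import *
s=wfuse(save='w3.png')
cv2.imwrite('pics/w3.png',s['frame'])
```

```text
tcp [623.1  57.7 223.1] yaw 95.6 j [ 1. 14. 86. -0. 80. -5.] gap 22.1 t 14.65
[[131. 370.]] 406.5 -208.0 [20. 47.] axis 93.4
[[518. 369.]] 887.6 -159.5 [20. 48.] axis 101.4
[[328. 124.]] 620.7 115.3 [42. 50.] axis 95.7
[[329.  57.]] 615.4 174.0 [42. 52.] axis 95.7
```

View pics/w3.png

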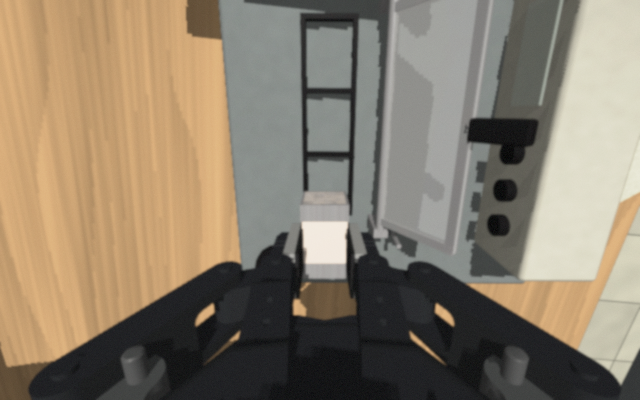

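Run:
```python
from h import *
s=snap('wrist'); st=sense(); print(st['tool_pos'])
z=st['tool_pos'][2]-61
print([ray(s,u,v,z).round(1) for u,v in ((325,206),(325,280),(325,243))])
print([ray(s,u,v,40).round(1) for u,v in ((328,124),(329,57))])
```

```text
[623.05012352  57.00467543 223.03261271]
[array([620.8,  80.8, 162. ]), array([625. ,  38.3, 162. ]), array([622.9,  60.4, 162. ])]
[array([620.3, 115.7,  40. ]), array([615.6, 170.2,  40. ])]
```

Request:
{"name": "servo_tool", "arguments": {
  "plan": [
    [[0.0025,0.0015,-0.04,0,0],[0,0,-0.035,0,0],[0,0,-0.015,0,0],[0,0,0,0,0],[0,0,0,0,0]]
  ]
}}

```text
time: 15.2
tool_pos: [626.2, 58.6, 134.1]
tcp_rot: [179.9, 0.0, 95.5]
ft_force: [0.6, -0.1, 0.2]
finger_gap: 22.5
grip_force: 55.0
```

Request:
{"name": "servo_tool", "arguments": {
  "plan": [
    [[-0.0005,0,-0.005,0,0],[0,0,-0.003,0,0],[0,0,0,0,0]]
  ]
}}

```text
time: 15.5
tool_pos: [625.4, 59.3, 125.3]
tcp_rot: [180.0, 0.0, 95.6]
ft_force: [-0.2, 0.8, -0.0]
finger_gap: 22.2
grip_force: 55.0
```

Request:
{"name": "servo_tool", "arguments": {
  "plan": [
    [[0,0,0,0,0.038],[0,0,0,0,0.038],[0,0,0,0,0.038],[0,0,0.03,0,0.038],[0,0,0.05,0,0.045],[0,-0.03,0.02,0,0.045],[-0.02,-0.045,0,8.2,0.045],[-0.03,-0.04,0,8.2,0.045],[-0.03,-0.04,0,8.2,0.045],[-0.02,-0.045,0,8.2,0.045]]
  ]
}}

```text
time: 16.5
tool_pos: [525.2, -138.4, 224.9]
tcp_rot: [-180.0, -0.0, 128.1]
ft_force: [1.1, 0.3, -0.3]
finger_gap: 45.0
grip_force: 0.0
```

Request:
{"name": "servo_tool", "arguments": {
  "plan": [
    [[-0.02,-0.04,0,8.2,0.045],[-0.02,-0.03,0,8.2,0.045],[-0.02,-0.02,0,8.2,0.045],[-0.02,0,0,8.2,0.045],[-0.015,0,0,8.2,0.045],[0,0,0,0,0.045],[0,0,0,0,0.045]]
  ]
}}

```text
time: 17.2
tool_pos: [432.8, -226.6, 225.2]
tcp_rot: [-180.0, 0.1, 168.3]
ft_force: [-0.7, -0.6, 0.5]
finger_gap: 45.0
grip_force: 0.0
```

Run:
```python
from h import *
s=wfuse()
f=snap('top')['frame']; a=cv2.resize(f[120:180,190:290],None,fx=5,fy=5,interpolation=cv2.INTER_CUBIC)
cv2.imwrite('pics/c5.png',np.vstack([a,cv2.resize(s['frame'],(500,312))[:290]]))
```

```text
tcp [ 433.1 -226.5  225.2] yaw 168.3 j [ -34.   -7.  108.    0.   79. -112.] gap 45.2 t 17.25
[[631. 372.]] 759.3 100.2 [54. 24.] axis 5.4
[[382. 243.]] 513.7 -178.8 [49. 13.] axis 8.6
[[267. 244.]] 488.7 -303.4 [15. 51.] axis 151.2
[[195. 219.]] 445.6 -368.8 [26. 56.] axis 112.2
[[ 97. 215.]] 421.4 -468.4 [98. 10.] axis 28.8
[[316. 183.]] 432.8 -234.8 [26. 47.] axis 170.8
[[233. 154.]] 386.7 -309.0 [45. 33.] axis 32.6
```

View pics/c5.png

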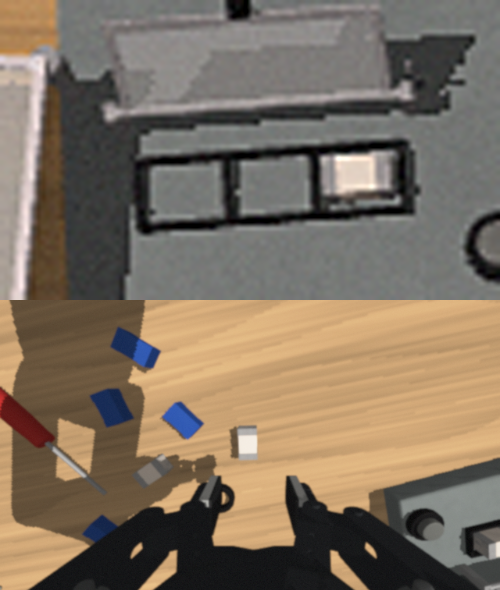

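c5: the first fuse lies in the right bay at (360,175). The next fuse is below the gripper at (246,442).

Request:
{"name": "servo_tool", "arguments": {
  "plan": [
    [[0.002,-0.009,-0.04,2,0.045],[0,0,-0.04,0,0.045],[0,0,-0.035,0,0.045],[0,0,-0.018,0,0.045],[0,0,-0.007,0,0.045],[0,0,0,0,0.045],[0,0,0,0,0.0],[0,0,0,0,0.0],[0,0,0,0,0.0],[0,0,0,0,0.0]]
  ]
}}

```text
time: 18.3
tool_pos: [435.8, -236.2, 86.6]
tcp_rot: [-179.9, 0.2, 170.5]
ft_force: [1.0, 0.4, 6.7]
finger_gap: 22.5
grip_force: 49.8
```

Request:
{"name": "servo_tool", "arguments": {
  "plan": [
    [[0,0,0.03,0,0],[0,0,0.05,0,0],[0,0,0.05,0,0],[0.0185,0.035,0.007,-7.5,0],[0.0185,0.035,0,-7.5,0],[0.0185,0.035,0,-7.5,0],[0.0185,0.035,0,-7.5,0],[0.0185,0.035,0,-7.5,0],[0.0185,0.035,0,-7.5,0],[0.0185,0.035,0,-7.5,0]]
  ]
}}

```text
time: 19.3
tool_pos: [564.6, 11.1, 222.3]
tcp_rot: [180.0, 0.0, 117.7]
ft_force: [1.1, -0.7, -0.4]
finger_gap: 22.6
grip_force: 49.3
```

Request:
{"name": "servo_tool", "arguments": {
  "plan": [
    [[0.0185,0.035,0,-7.5,0],[0.0185,0.035,0,-7.5,0],[0.0185,0.035,0,-7.5,0],[0,0,0,0,0],[0,0,0,0,0],[0,0,0,0,0]]
  ]
}}

```text
time: 19.9
tool_pos: [619.1, 113.8, 221.8]
tcp_rot: [-180.0, 0.0, 95.6]
ft_force: [-0.4, -0.1, 0.1]
finger_gap: 22.4
grip_force: 49.4
```

```bash
cat >> h.py <<'E'
def held(off=61,save=None):
    "centre of the held fuse's top face from the wrist camera"
    s=snap('wrist',save); st=sense(); f=s['frame']; z=st['tool_pos'][2]-off
    print('tcp',np.round(st['tool_pos'],1),'yaw',np.round(st['tcp_rot'][2],1),'gap',round(st['finger_gap'],1),'t',st['time'])
    g=f[170:300,326].astype(int); print([(170+i,int(x.mean())) for i,x in enumerate(g)][::3])
    return s,z
E
python3 - <<'E'
from h import *
s,z=held(save='w4.png'); wfuse()
E
```

```text
tcp [619.2 113.5 221.9] yaw 95.5 gap 22.1 t 19.95
[(170, 143), (173, 141), (176, 142), (179, 139), (182, 143), (185, 144), (188, 144), (191, 144), (194, 139), (197, 149), (200, 168), (203, 143), (206, 152), (209, 171), (212, 171), (215, 171), (218, 170), (221, 174), (224, 230), (227, 235), (230, 235), (233, 234), (236, 235), (239, 235), (242, 235), (245, 235), (248, 234), (251, 234), (254, 235), (257, 234), (260, 234), (263, 227), (266, 173), (269, 171), (272, 171), (275, 169), (278, 153), (281, 69), (284, 66), (287, 67), (290, 65), (293, 66), (296, 65), (299, 66)]
tcp [619.2 113.4 222. ] yaw 95.5 j [ 6. 15. 86. -0. 80.  0.] gap 22.1 t 20.0
[[131. 370.]] 402.3 -151.2 [20. 47.] axis 92.3
[[518. 369.]] 880.9 -101.9 [20. 51.] axis 97.8
[[327. 124.]] 615.5 170.0 [42. 52.] axis 95.5
```

View pics/w4.png

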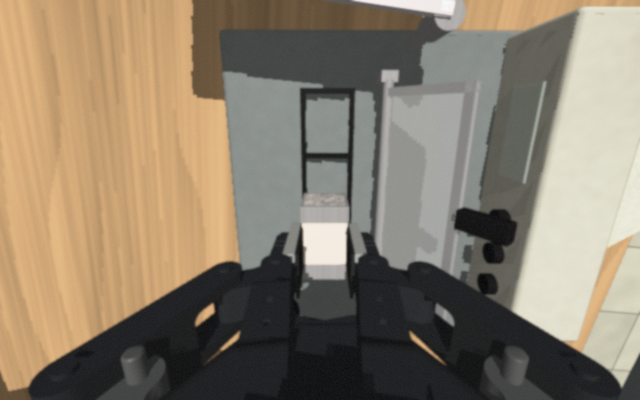

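Request:
{"name": "servo_tool", "arguments": {
  "plan": [
    [[0.001,-0.0005,-0.04,0,0],[0,0,-0.035,0,0],[0,0,-0.013,0,0],[0,0,-0.005,0,0],[0,0,0,0,0],[0,0,0,0,0]]
  ]
}}

```text
time: 20.6
tool_pos: [621.8, 114.0, 131.1]
tcp_rot: [179.8, -0.0, 95.5]
ft_force: [1.5, 1.1, -0.8]
finger_gap: 22.6
grip_force: 49.4
```

Request:
{"name": "servo_tool", "arguments": {
  "plan": [
    [[-0.001,-0.0008,-0.004,0,0],[0,0,0,0,0],[0,0,0,0,0]]
  ]
}}

```text
time: 20.9
tool_pos: [620.9, 113.3, 126.7]
tcp_rot: [179.8, 0.0, 95.5]
ft_force: [1.2, 0.4, 5.6]
finger_gap: 22.5
grip_force: 50.1
```

Request:
{"name": "servo_tool", "arguments": {
  "plan": [
    [[0,0,0,0,0.038],[0,0,0,0,0.038],[0,0,0,0,0.038],[0,0,0.03,0,0.038],[0,0,0.05,0,0.045],[-0.01,-0.045,0.02,3,0.045],[-0.015,-0.045,0,3,0.045],[-0.015,-0.045,0,3,0.045],[-0.015,-0.045,0,3,0.045],[-0.015,-0.045,0,3,0.045]]
  ]
}}

```text
time: 21.9
tool_pos: [548.5, -113.0, 224.5]
tcp_rot: [-180.0, -0.0, 110.7]
ft_force: [0.5, -0.7, 0.1]
finger_gap: 45.0
grip_force: 0.0
```

Request:
{"name": "servo_tool", "arguments": {
  "plan": [
    [[-0.015,-0.045,0,3,0.045],[-0.015,-0.045,0,0,0.045],[-0.015,-0.045,0,0,0.045],[-0.015,-0.045,0,0,0.045],[-0.015,-0.045,0,0,0.045],[-0.015,-0.035,0,0,0.045],[0,0,0,0,0.045],[0,0,0,0,0.045]]
  ]
}}

```text
time: 22.7
tool_pos: [458.9, -372.0, 224.2]
tcp_rot: [-180.0, -0.1, 113.4]
ft_force: [0.5, 0.9, 0.3]
finger_gap: 45.1
grip_force: 0.0
```

Run:
```python
from h import *
s=wfuse()
f=snap('top')['frame']; a=cv2.resize(f[120:180,190:290],None,fx=5,fy=5,interpolation=cv2.INTER_CUBIC)
cv2.imwrite('pics/c6.png',np.vstack([a,cv2.resize(s['frame'],(500,312))[:290]]))
```

```text
tcp [ 459.4 -371.1  224.3] yaw 113.5 j [-44.   9.  92.   0.  79. -67.] gap 45.3 t 22.75
[[545. 384.]] 822.6 -504.3 [19. 50.] axis 118.4
[[109. 295.]] 286.1 -597.9 [78. 56.] axis 71.9
[[267. 244.]] 427.6 -460.0 [15. 50.] axis 94.4
[[406. 219.]] 561.5 -376.1 [95. 60.] axis 51.3
[[314. 177.]] 447.1 -372.4 [25. 48.] axis 110.6
```

View pics/c6.png

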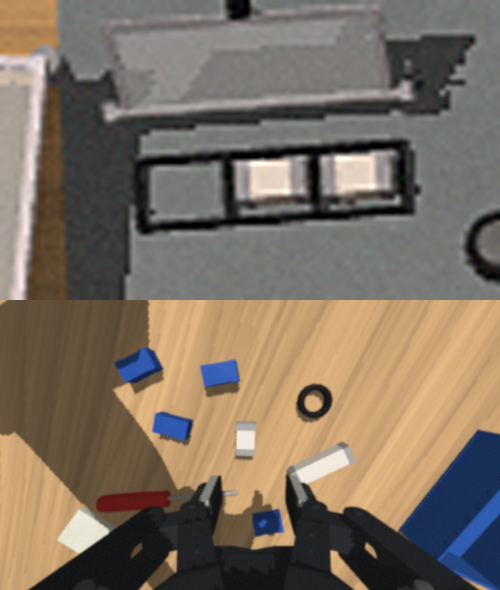

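Request:
{"name": "servo_tool", "arguments": {
  "plan": [
    [[-0.011,-0.0035,-0.035,-2,0.045],[0,0,-0.04,0,0.045],[0,0,-0.04,0,0.045],[0,0,-0.018,0,0.045],[0,0,-0.007,0,0.045],[0,0,0,0,0.045],[0,0,0,0,0.0],[0,0,0,0,0.0],[0,0,0,0,0.0],[0,0,0,0,0.0]]
  ]
}}

```text
time: 23.8
tool_pos: [449.8, -375.9, 87.0]
tcp_rot: [179.9, 0.2, 111.5]
ft_force: [1.1, 1.6, 6.8]
finger_gap: 22.3
grip_force: 49.9
```

Request:
{"name": "servo_tool", "arguments": {
  "plan": [
    [[0,0,0.03,0,0],[0,0,0.05,0,0],[0,0,0.05,0,0],[0.0138,0.0452,0.007,-2,0],[0.0138,0.0452,0,-2,0],[0.0138,0.0452,0,-2,0],[0.0138,0.0452,0,-2,0],[0.0138,0.0452,0,-2,0],[0.0138,0.0452,0,-2,0],[0.0138,0.0452,0,-2,0]]
  ]
}}

```text
time: 24.8
tool_pos: [545.6, -56.9, 222.7]
tcp_rot: [179.9, 0.0, 97.4]
ft_force: [0.5, -0.4, -0.9]
finger_gap: 22.6
grip_force: 49.2
```

Request:
{"name": "servo_tool", "arguments": {
  "plan": [
    [[0.0138,0.0452,0,-2,0],[0.0138,0.0452,0,0,0],[0.0138,0.0452,0,0,0],[0.0138,0.0452,0,0,0],[0.0138,0.0452,0,0,0],[0,0,0,0,0],[0,0,0,0,0],[0,0,0,0,0]]
  ]
}}

```text
time: 25.6
tool_pos: [614.1, 166.6, 221.9]
tcp_rot: [-180.0, 0.0, 95.5]
ft_force: [0.2, -0.5, -0.4]
finger_gap: 22.2
grip_force: 49.3
```

Run:
```python
from h import *
held()
```

```text
tcp [614.1 166.2 222. ] yaw 95.5 gap 22.4 t 25.65
[(170, 140), (173, 139), (176, 137), (179, 137), (182, 138), (185, 138), (188, 138), (191, 157), (194, 158), (197, 159), (200, 159), (203, 148), (206, 165), (209, 165), (212, 165), (215, 165), (218, 166), (221, 225), (224, 232), (227, 232), (230, 233), (233, 233), (236, 232), (239, 232), (242, 231), (245, 232), (248, 232), (251, 232), (254, 232), (257, 231), (260, 228), (263, 166), (266, 162), (269, 165), (272, 163), (275, 163), (278, 146), (281, 102), (284, 79), (287, 89), (290, 115), (293, 116), (296, 116), (299, 116)]
```

Request:
{"name": "servo_tool", "arguments": {
  "plan": [
    [[0,0,-0.04,0,0],[0,0,-0.035,0,0],[0,0,-0.013,0,0],[0,0,-0.005,0,0],[0,0,0,0,0],[0,0,0,0,0]]
  ]
}}

```text
time: 26.25
tool_pos: [615.5, 167.3, 131.0]
tcp_rot: [179.8, -0.0, 95.5]
ft_force: [-0.2, -0.5, -0.8]
finger_gap: 22.2
grip_force: 49.3
```

Request:
{"name": "servo_tool", "arguments": {
  "plan": [
    [[0,-0.0005,-0.004,0,0],[0,0,0,0,0],[0,0,0,0,0.038],[0,0,0,0,0.038],[0,0,0,0,0.038],[0,0,0.03,0,0.038],[0,0,0.05,0,0.045],[0,0,0.05,0,0.045],[-0.03,-0.05,0.02,-8.2,0.045],[-0.03,-0.05,0.01,-8.2,0.045]]
  ]
}}

```text
time: 27.25
tool_pos: [565.3, 84.1, 282.9]
tcp_rot: [179.7, -0.1, 79.0]
ft_force: [0.2, -1.5, -0.3]
finger_gap: 45.2
grip_force: 0.0
```

Request:
{"name": "servo_tool", "arguments": {
  "plan": [
    [[-0.03,-0.05,0,-8.2,0.045],[-0.03,-0.05,0,-8.2,0.045],[0,-0.05,0,-8.2,0.045],[0,0,0,-8.2,0.045],[0,0,0,-8.2,0.045]]
  ]
}}

```text
time: 27.75
tool_pos: [512.5, -53.6, 279.4]
tcp_rot: [180.0, 0.0, 37.6]
ft_force: [0.4, 0.4, -0.1]
finger_gap: 45.3
grip_force: 0.0
```

Run:
```python
from h import *
st=sense(); print(st['tool_pos'],st['tcp_rot'])
f=snap('top')['frame']; a=cv2.resize(f[90:260,180:430],None,fx=3.2,fy=3.2,interpolation=cv2.INTER_CUBIC)
cv2.imwrite('pics/c7.png',a)
```

```text
[512.52482634 -53.56068601 279.40886635] [1.79996486e+02 1.14071809e-03 3.76001756e+01]
```

View pics/c7.png

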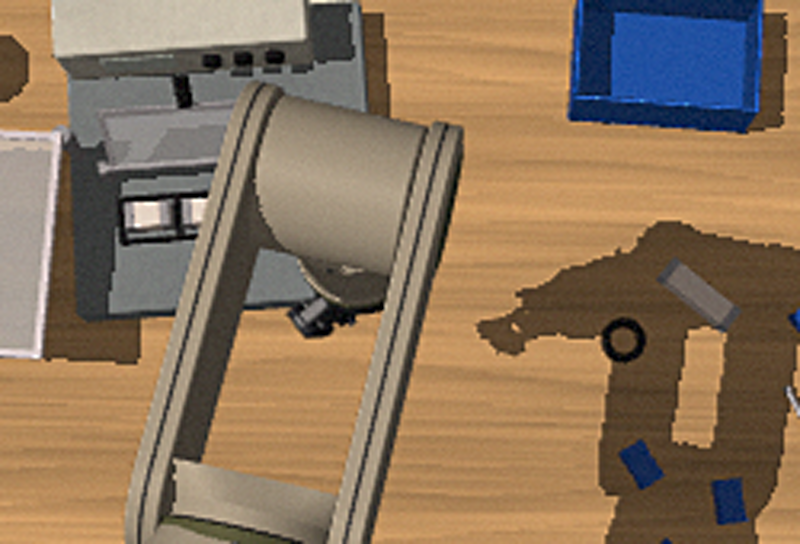

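c7: the left bay and the middle bay hold their fuses, with bay2 filled earlier (hidden by the arm). The flap's tab is at (181,92). The tape and long fuse look unmoved.

Run:
```python
from h import *
s=snap('top')
for y in (0,2.5):
  for r in (68,88,97):
    p=t2w([45+r*.5885,y,73+r*.8085]); q=proj(s,p); print(y,r,p.round(1),((q-[180,90])*3.2).round(1))
```

```text
0 68 [704.6 122.6 128. ] [185.7 103.3]
0 88 [716.4 123.7 144.1] [182.   85.2]
0 97 [721.6 124.2 151.4] [180.2  77. ]
2.5 68 [704.4 125.1 128. ] [183.  103.5]
2.5 88 [716.1 126.2 144.1] [179.2  85.4]
2.5 97 [721.4 126.7 151.4] [177.5  77.2]
```

Request:
{"name": "servo_tool", "arguments": {
  "plan": [
    [[0.0291,0.0255,0,-4.6,0.045],[0.0291,0.0255,0,-4.6,0.045],[0.0291,0.0255,0,-4.6,0.045],[0.0291,0.0255,0,-4.6,0.045],[0.0291,0.0255,0,-4.6,0.045],[0.0291,0.0255,0,-4.6,0.045],[0.0291,0.0255,0,-4.6,0.045],[0,0,0,0,0.045],[0,0,0,0,0.045]]
  ],
  "force": 25
}}

```text
time: 28.75
tool_pos: [716.6, 128.0, 277.6]
tcp_rot: [180.0, 0.1, 6.3]
ft_force: [-0.3, -0.3, -0.5]
finger_gap: 44.7
grip_force: 0.0
```

Request:
{"name": "servo_tool", "arguments": {
  "plan": [
    [[0,-0.003,-0.03,-0.8,0.045],[0,0,-0.03,0,0.045],[0,0,-0.012,0,0.045],[0,0,0,0,0.045],[0,0,0,0,0.045]]
  ]
}}

```text
time: 29.25
tool_pos: [716.9, 123.5, 209.0]
tcp_rot: [180.0, -0.1, 5.2]
ft_force: [-0.7, 0.1, 0.0]
finger_gap: 44.5
grip_force: 0.0
```

Request:
{"name": "servo_tool", "arguments": {
  "plan": [
    [[0,0,0,0,0],[0,0,0,0,0],[0,0,0,0,0],[0,0,0,0,0]]
  ]
}}

```text
time: 29.65
tool_pos: [717.5, 126.3, 210.2]
tcp_rot: [-179.8, -0.2, 5.2]
ft_force: [-1.9, 8.7, 4.8]
finger_gap: 13.1
grip_force: 27.7
```

Request:
{"name": "servo_tool", "arguments": {
  "plan": [
    [[-0.0112,-0.001,0.0069,0,0],[-0.0121,-0.0011,0.0052,0,0],[-0.0128,-0.0012,0.0033,0,0],[-0.0131,-0.0012,0.0014,0,0],[0,0,0,0,0]]
  ]
}}

```text
time: 30.15
tool_pos: [667.6, 121.6, 226.7]
tcp_rot: [-179.8, -0.2, 5.2]
ft_force: [3.3, 8.7, 0.4]
finger_gap: 13.3
grip_force: 26.8
```

Request:
{"name": "servo_tool", "arguments": {
  "plan": [
    [[-0.0132,-0.0013,-0.0006,0,0],[-0.0129,-0.0012,-0.0026,0,0],[-0.0124,-0.0012,-0.0045,0,0],[-0.0116,-0.0011,-0.0063,0,0],[0,0,0,0,0]]
  ]
}}

```text
time: 30.65
tool_pos: [617.2, 116.8, 213.4]
tcp_rot: [-179.8, -0.2, 5.2]
ft_force: [-4.8, 9.1, 10.0]
finger_gap: 13.3
grip_force: 27.4
```

Request:
{"name": "servo_tool", "arguments": {
  "plan": [
    [[-0.0105,-0.001,-0.0079,0,0],[-0.0092,-0.0009,-0.0094,0,0],[-0.0077,-0.0007,-0.0107,0,0],[-0.006,-0.0006,-0.0117,0,0],[0,0,0,0,0]]
  ]
}}

```text
time: 31.15
tool_pos: [582.1, 113.5, 170.0]
tcp_rot: [-179.8, 0.2, 5.2]
ft_force: [-8.7, 10.1, 3.8]
finger_gap: 13.2
grip_force: 33.8
```

Request:
{"name": "servo_tool", "arguments": {
  "plan": [
    [[-0.004,-0.0004,-0.0116,0,0],[-0.0023,-0.0002,-0.012,0,0],[0,0,0,0,0.045],[0,0,0,0,0.045],[0,0,0,0,0.045],[0,0,0,0,0.045],[0,0,0.03,0,0.045],[0,0,0.05,0,0.045],[0,0,0.04,0,0.045],[-0.006,0.03,0,-1,0.045]]
  ]
}}

```text
time: 32.15
tool_pos: [575.9, 138.7, 275.9]
tcp_rot: [180.0, -0.8, 3.9]
ft_force: [0.6, 0.9, -0.1]
finger_gap: 45.2
grip_force: 0.0
```

Request:
{"name": "servo_tool", "arguments": {
  "plan": [
    [[-0.007,0.04,0,-1,0.03],[-0.007,0.04,0,-1,0.03],[-0.007,0.04,0,-1,0.03],[-0.007,0.04,0,-1,0.03],[-0.007,0.04,0,-1,0.03],[-0.007,0.04,0,-1,0.03],[-0.007,0.038,0,-0.5,0.03],[0,0,0,0,0.03],[0,0,0,0,0.03]]
  ],
  "force": 40
}}

```text
time: 33.05
tool_pos: [522.6, 419.5, 267.1]
tcp_rot: [180.0, -0.0, -2.3]
ft_force: [-0.6, -0.4, 0.3]
finger_gap: 29.8
grip_force: 0.0
```

Run:
```python
from h import *
st=sense(); print(st['tool_pos'],st['tcp_rot'])
f=snap('top')['frame']; a=f[100:220,190:300]
w=snap('wrist')
cv2.imwrite('pics/c8.png',np.hstack([cv2.resize(a,None,fx=3.3,fy=3.3,interpolation=cv2.INTER_CUBIC),w['frame'][:396,100:520]]))
for y in (0,):
  h=t2w([70,120,93]); p=h+Rz(-97.4+YAW)@np.array([-174,-165,0]); print('handle pred',p,proj(w,p),proj(snap('top'),p))
```

```text
[522.55178409 419.47707654 267.06668568] [ 1.79993194e+02 -2.84074840e-02 -2.25998341e+00]
handle pred [519.3026241  420.11967989  93.        ] [322.84402982 192.50218503] [136.7124561  184.35950713]
```

View pics/c8.png

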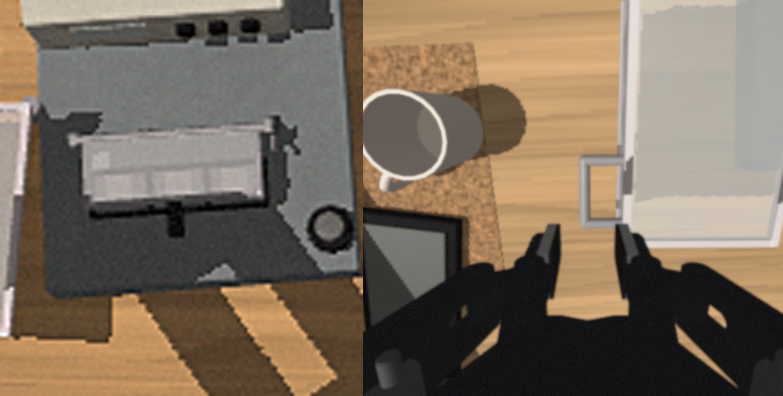

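c8: the flap is shut with the fuses under it (left panel). In the wrist view the handle bar is at about (322,191), where predicted.

Request:
{"name": "servo_tool", "arguments": {
  "plan": [
    [[-0.003,0.001,-0.04,0,0.03],[0,0,-0.04,0,0.03],[0,0,-0.032,0,0.03],[0,0,-0.009,0,0.03],[0,0,0,0,0.03],[0,0,0,0,0.0],[0,0,0,0,0.0],[0,0,0,0,0.0],[0,0,0,0,0.0]]
  ]
}}

```text
time: 34.1
tool_pos: [520.5, 419.9, 147.4]
tcp_rot: [-179.9, -0.1, -2.4]
ft_force: [1.1, -0.4, 5.6]
finger_gap: 8.7
grip_force: 39.2
```

Run:
```python
from h import *
st=sense(); p=np.array(st['tool_pos'])*[1,1,0]; print(p)
h=t2w([70,120,0]); rel=p-h; print(np.linalg.norm(rel)); prev=p; n=19
for k in range(1,n+1):
    q=h+Rz(97.4/n*k)@rel; print('[%.4f, %.4f, 0, 5.1, 0],'%tuple((q-prev)[:2]/1000), q[:2].round()); prev=q
```

```text
[520.52280863 419.90699185   0.        ]
238.8267036050717
[-0.0154, -0.0148, 0, 5.1, 0], [505. 405.]
[-0.0140, -0.0161, 0, 5.1, 0], [491. 389.]
[-0.0125, -0.0173, 0, 5.1, 0], [479. 372.]
[-0.0109, -0.0184, 0, 5.1, 0], [468. 353.]
[-0.0092, -0.0193, 0, 5.1, 0], [458. 334.]
[-0.0075, -0.0200, 0, 5.1, 0], [451. 314.]
[-0.0056, -0.0206, 0, 5.1, 0], [445. 293.]
[-0.0038, -0.0210, 0, 5.1, 0], [442. 272.]
[-0.0019, -0.0213, 0, 5.1, 0], [440. 251.]
[0.0000, -0.0214, 0, 5.1, 0], [440. 230.]
[0.0019, -0.0213, 0, 5.1, 0], [442. 208.]
[0.0038, -0.0210, 0, 5.1, 0], [445. 187.]
[0.0057, -0.0206, 0, 5.1, 0], [451. 167.]
[0.0075, -0.0200, 0, 5.1, 0], [459. 147.]
[0.0093, -0.0193, 0, 5.1, 0], [468. 128.]
[0.0109, -0.0183, 0, 5.1, 0], [479. 109.]
[0.0125, -0.0173, 0, 5.1, 0], [491.  92.]
[0.0140, -0.0161, 0, 5.1, 0], [505.  76.]
[0.0154, -0.0148, 0, 5.1, 0], [521.  61.]
```

Request:
{"name": "servo_tool", "arguments": {
  "plan": [
    [[-0.0154,-0.0148,0,5.1,0],[-0.014,-0.0161,0,5.1,0],[-0.0125,-0.0173,0,5.1,0],[-0.0109,-0.0184,0,5.1,0],[0,0,0,0,0]]
  ]
}}

```text
time: 34.6
tool_pos: [467.8, 351.3, 147.3]
tcp_rot: [179.9, -0.2, 18.2]
ft_force: [5.6, -1.5, 0.6]
finger_gap: 8.4
grip_force: 40.8
```

Request:
{"name": "servo_tool", "arguments": {
  "plan": [
    [[-0.0092,-0.0193,0,5.1,0],[-0.0075,-0.02,0,5.1,0],[-0.0056,-0.0206,0,5.1,0],[-0.0038,-0.021,0,5.1,0],[-0.0019,-0.0213,0,5.1,0],[0,0,0,0,0]]
  ]
}}

```text
time: 35.2
tool_pos: [441.8, 249.0, 147.4]
tcp_rot: [179.7, -0.3, 43.6]
ft_force: [13.7, 1.6, -6.9]
finger_gap: 8.4
grip_force: 41.5
```

Request:
{"name": "servo_tool", "arguments": {
  "plan": [
    [[0,-0.0214,0,5.1,0],[0.0019,-0.0213,0,5.1,0],[0.0038,-0.021,0,5.1,0],[0.0057,-0.0206,0,5.1,0],[0.0075,-0.02,0,5.1,0],[0,0,0,0,0]]
  ]
}}

```text
time: 35.8
tool_pos: [462.5, 146.1, 147.5]
tcp_rot: [179.5, -0.4, 69.1]
ft_force: [21.7, 10.6, -15.2]
finger_gap: 8.6
grip_force: 41.0
```

Request:
{"name": "servo_tool", "arguments": {
  "plan": [
    [[0.0115,-0.0183,-0.001,5.1,0],[0.0121,-0.0175,-0.001,5.1,0],[0,0,0,0,0]]
  ]
}}

```text
time: 36.1
tool_pos: [484.3, 109.0, 147.1]
tcp_rot: [179.7, -0.0, 79.4]
ft_force: [-5.0, -2.2, 21.0]
finger_gap: 8.2
grip_force: 44.6
```

Request:
{"name": "servo_tool", "arguments": {
  "plan": [
    [[0.0125,-0.0173,0,5.1,0],[0.007,-0.008,0,2.5,0],[0,0,0,0,0]]
  ]
}}

```text
time: 36.4
tool_pos: [503.8, 84.5, 147.2]
tcp_rot: [179.7, 0.0, 86.9]
ft_force: [-2.9, -1.1, 17.9]
finger_gap: 8.7
grip_force: 44.4
```

Request:
{"name": "servo_tool", "arguments": {
  "plan": [
    [[0.0068,-0.0081,0.001,2.6,0],[0.0069,-0.0078,0,2.6,0],[0,0,0,0,0]]
  ]
}}

```text
time: 36.7
tool_pos: [517.7, 70.0, 147.3]
tcp_rot: [179.6, -0.1, 92.1]
ft_force: [5.2, 7.3, 6.3]
finger_gap: 8.7
grip_force: 42.6
```

Request:
{"name": "servo_tool", "arguments": {
  "plan": [
    [[0.0035,-0.0039,0,1.3,0],[0,0,0,0,0]]
  ]
}}

```text
time: 36.9
tool_pos: [521.0, 66.9, 147.3]
tcp_rot: [179.6, -0.1, 93.4]
ft_force: [6.5, 8.7, 4.3]
finger_gap: 8.0
grip_force: 42.2
```

Request:
{"name": "servo_tool", "arguments": {
  "plan": [
    [[0.0025,-0.0025,0,0.8,0],[0,0,0,0,0]]
  ]
}}

```text
time: 37.1
tool_pos: [522.9, 65.3, 147.3]
tcp_rot: [179.6, -0.2, 94.2]
ft_force: [4.5, 12.3, 6.4]
finger_gap: 8.7
grip_force: 42.2
```

Request:
{"name": "servo_tool", "arguments": {
  "plan": [
    [[0.0025,-0.0022,0,0.6,0],[0,0,0,0,0]]
  ]
}}

```text
time: 37.3
tool_pos: [523.3, 64.9, 147.1]
tcp_rot: [179.9, -0.4, 94.8]
ft_force: [-9.2, 21.8, 18.1]
finger_gap: 8.6
grip_force: 42.9
```

Request:
{"name": "servo_tool", "arguments": {
  "plan": [
    [[0.0022,-0.0018,0,0.5,0],[0,0,0,0,0]]
  ]
}}

```text
time: 37.5
tool_pos: [523.7, 64.7, 147.0]
tcp_rot: [-179.8, -0.6, 95.3]
ft_force: [-21.0, 30.2, 27.8]
finger_gap: 8.4
grip_force: 43.9
```

Request:
{"name": "servo_tool", "arguments": {
  "plan": [
    [[0.0015,-0.0012,0,0.3,0],[0,0,0,0,0]]
  ]
}}

```text
time: 37.7
tool_pos: [524.0, 64.5, 146.9]
tcp_rot: [-179.7, -0.7, 95.7]
ft_force: [-28.8, 35.0, 34.1]
finger_gap: 8.0
grip_force: 44.7
```

Request:
{"name": "servo_tool", "arguments": {
  "plan": [
    [[0,0,0.002,0,0.03],[0,0,0,0,0.03],[0,0,0,0,0.03],[-0.002,0.002,0.01,0,0.03],[0,0,0.04,0,0.03],[0,0,0.05,0,0.03],[0,0,0,0,0.03]]
  ]
}}

```text
time: 38.4
tool_pos: [528.5, 59.8, 255.7]
tcp_rot: [179.3, 0.1, 95.5]
ft_force: [1.1, 0.5, 1.2]
finger_gap: 30.0
grip_force: 0.0
```

Run:
```python
from h import *
st=sense(); print(st['tool_pos'],st['tcp_rot'])
w=snap('wrist'); f=snap('top')['frame'][70:210,180:330]
cv2.imwrite('pics/c9.png',np.hstack([cv2.resize(f,None,fx=2.8,fy=2.8,interpolation=cv2.INTER_CUBIC),w['frame'][:392,200:560]]))
```

```text
[528.4500789   59.78361989 255.73384228] [1.79264281e+02 6.47194900e-02 9.54987128e+01]
```

View pics/c9.png

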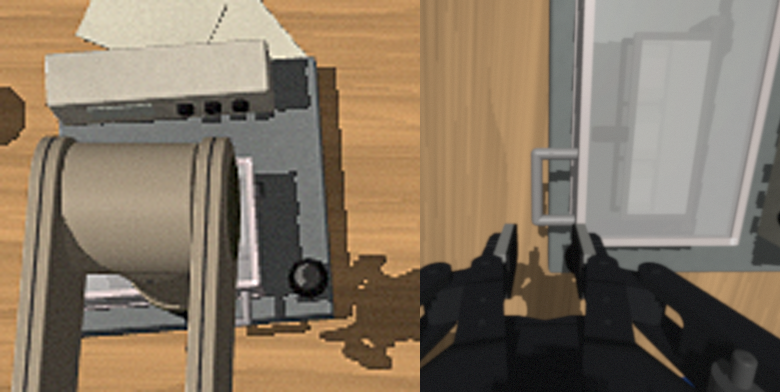

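Run:
```python
from h import *
w=snap('wrist'); g=cv2.cvtColor(w['frame'],cv2.COLOR_BGR2GRAY)
for v in (160,185,210): print(v,g[v,306:328].tolist())
for u,v in ((316,153),(316,186),(316,220)): print(w2t(ray(w,u,v,93)).round(1))
print(sense()['tool_pos'],t2w([-50,-140,50]))
```

```text
160 [156, 157, 158, 156, 156, 154, 149, 143, 131, 120, 117, 125, 130, 136, 136, 135, 132, 123, 114, 104, 96, 94]
185 [158, 157, 157, 153, 149, 147, 144, 138, 128, 119, 119, 124, 131, 135, 138, 134, 131, 128, 115, 104, 94, 91]
210 [156, 152, 148, 147, 144, 143, 140, 138, 128, 117, 114, 124, 131, 135, 133, 134, 131, 126, 116, 102, 87, 71]
[-105.4   -9.6   93. ]
[-105.6  -37.7   93. ]
[-105.8  -68.7   93. ]
[524.97377206  59.75573541 247.46998647] [583.52281664 -29.61597793  50.        ]
```

Request:
{"name": "servo_tool", "arguments": {
  "plan": [
    [[0.011,-0.018,-0.01,0,0],[0.011,-0.018,-0.01,0,0],[0.011,-0.018,-0.01,0,0],[0.011,-0.018,-0.01,0,0],[0.011,-0.018,-0.01,0,0],[0,0,-0.01,0,0],[0,0,0,0,0],[0,0,0,0,0]]
  ]
}}

```text
time: 39.35
tool_pos: [578.8, -29.4, 185.7]
tcp_rot: [-179.9, -0.1, 95.5]
ft_force: [0.4, 0.8, 0.2]
finger_gap: -0.2
grip_force: 0.0
```

Request:
{"name": "servo_tool", "arguments": {
  "plan": [
    [[0.0045,0,-0.03,0,0],[0,0,-0.02,0,0],[0,0,-0.004,0,0],[0,0,0,0,0]]
  ]
}}

```text
time: 39.75
tool_pos: [583.7, -29.3, 133.0]
tcp_rot: [-179.9, -0.0, 95.6]
ft_force: [-1.6, 1.0, 1.8]
finger_gap: -0.0
grip_force: 1.1
```

Request:
{"name": "servo_tool", "arguments": {
  "plan": [
    [[0,0,-0.003,0,0],[0,0,-0.003,0,0],[0,0,0,0,0]]
  ]
}}

```text
time: 40.05
tool_pos: [585.2, -29.9, 128.7]
tcp_rot: [179.9, 0.0, 95.5]
ft_force: [-1.5, 2.3, 6.7]
finger_gap: -0.3
grip_force: 3.4
```

Request:
{"name": "servo_tool", "arguments": {
  "plan": [
    [[0,0,-0.003,0,0],[0,0,0,0,0]]
  ]
}}

```text
time: 40.25
tool_pos: [585.5, -29.9, 128.2]
tcp_rot: [179.9, 0.0, 95.5]
ft_force: [-13.1, 2.3, 28.9]
finger_gap: -0.0
grip_force: 14.2
```

Request:
{"name": "servo_tool", "arguments": {
  "plan": [
    [[0,0,0,0,0],[0,0,0.01,0,0],[0,0,0.03,0,0],[0,0,0.05,0,0],[0,0,0.05,0,0],[-0.04,-0.03,0.02,0,0],[-0.04,-0.03,0,0,0],[-0.04,-0.03,0,0,0],[-0.04,-0.03,0,0,0],[-0.03,-0.03,0,0,0]]
  ]
}}

```text
time: 41.25
tool_pos: [395.4, -178.7, 283.0]
tcp_rot: [179.9, 0.1, 95.5]
ft_force: [0.7, 0.1, -0.5]
finger_gap: -0.0
grip_force: 0.0
```

Request:
{"name": "servo_tool", "arguments": {
  "plan": [
    [[-0.03,-0.04,0,0,0],[0,-0.04,0,0,0],[0,0,0,0,0],[0,0,0,0,0]]
  ]
}}

```text
time: 41.65
tool_pos: [366.9, -258.6, 282.9]
tcp_rot: [180.0, 0.0, 95.4]
ft_force: [0.1, 0.1, -0.6]
finger_gap: -0.1
grip_force: 0.0
```

Run:
```python
from h import *
st=sense(); print(st['tool_pos'])
f=snap('top')['frame'][70:220,180:430]
cv2.imwrite('pics/c10.png',cv2.resize(f,None,fx=3.2,fy=3.2,interpolation=cv2.INTER_CUBIC))
```

```text
[ 366.93201725 -258.64881599  282.86048116]
```

View pics/c10.png

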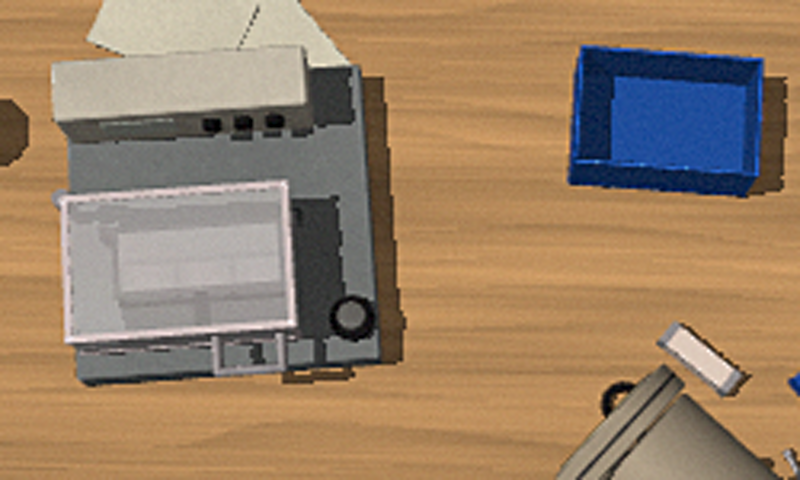

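The guard is closed and parallel to the base, the flap is shut, and the long fuse and tape are still where they were.

```bash
python3 -c "
from bench import r; print(r.hand_in())"
```

```text
the job is handed in; nothing more can be done
None
```

The job is handed in: all three short fuses lie in their bays under the shut flap, the guard is closed, the start button was pressed to its stop, and the long fuse and tape roll were left alone; the simulator gave no verdict.

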